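# Hold up the stitching template, label end high

## Robot

A 7-joint arm with a two-finger parallel gripper is mounted at the origin on the work surface; the furniture and walls round the work are solid. World frame = base frame: x ahead of the robot, y to its left, z up, the work surface at z = 0. Lengths are in mm, angles in rad, forces in N, time in s.
With the tool pointing down it reaches from about 425 to 825 mm from the base axis. Payload 3.6 kg.
Tool frame: the origin (TCP) lies where the fingers leave the gripper's body, on its centre line; the fingertips stand 84 mm ahead of it and the grasp point (between the pads) lies 65 mm ahead of it; z points along the fingers, y is the direction in which the jaws open and shut (so a half turn about z gives the same grasp; the last joint's range is limited). The gripper opens to 93 mm and grips with 3 to 60 N. Pads are 15 mm wide; open, the fingers measure 128 mm over their backs; the gripper's body (75 mm by 188 mm) begins 65 mm behind the grasp point.
Start: joints at [1.321, 0.615, -0.013, 1.423, 0.008, 1.103, -0.04], TCP at [143.638, -633.906, 302.74] pointing down, gripper open.
Joint ranges: [-3.12, 3.12], [-0.3, 2.06], [-1.34, 1.32], [0.26, 2.42], [-1.36, 4.5], [0.01, 1.98], [-2.84, 2.84]. Speed limits (rad/s): [2.79, 2.79, 3.14, 3.14, 3.14, 3.14, 3.14].

## Interface

Orientations are given as a unit quaternion [w, x, y, z].
In Python, from bench import manip, imaging, spotter gives the robot as it stands. The module is installed in compiled form; this text tells all that it offers.
- The arm moves only by the tool play_rows, never from a script. Its arguments are lists of equal length, an entry for each row: "angular": the turn, a rotation vector about the world's x, y, z in units of 6 degrees (1.0 is 6 degrees), a list of three; "offset": the shift along the world's x, y, z in mm, a list of three; "claw": the finger opening in mm, from 0 to 93. In form: {"angular": [[ax, ay, az], ...], "offset": [[tx, ty, tz], ...], "claw": [claw, ...]}. A call has 1 to 12 rows; each row shifts and turns the pose as measured when the row begins; what a row does not reach is not made up. A row lasts 1/12 s, in which the tool goes at most 41.7 mm and 7.16 degrees, less where a joint would pass 70% of its speed; a pose out of reach is approached as far as the arm can. A call is refused whole if a number of a shift passes 41.7 or a number of a turn 1, either way. A call with a gripper value outside its range is refused whole. The fingers move at their own pace and stop on an object; "force" is the grip in N (left out, the last holds). Time passes only in rows, so rows that do not move let the fingers close. It gives the time, the measured TCP pose, the force and the opening at its end, in the units of the state.
- manip.observe(): the state, without advancing time (a new reading comes with each control period).
- imaging.snapshot(name): name is "scene" or "top"; returns the picture (400x640x3 uint8, red, green, blue); there is no depth.
- imaging.get_calibration(name): a dict with "intrinsics" (3x3 intrinsics, pixels), "extrinsics" (4x4, takes a point from camera to world coordinates). Camera axes: x right, y up, looking along -z (the intrinsics and any distortion apply to the point x, -y, -z); pixel columns grow to the right and rows downward; lengths in mm; the calibration is good to about 2 mm. A picture is of the moment at which its call begins. get_calibration takes no time and is no camera call.
- manip.hand_in(): hands the job in, once; it reports no verdict.
Trained networks look in the newest picture that a camera, given by its name, has taken for a name from the list of things; names that differ only in an ending like _2 or _b are one class to them, and where a whole thing is asked for, a point or a joint stands for the part that bears it (a point fixed in the world has none). Each returns a list of dicts, best first, with "conf" (0 to 1); they miss things now and then, are a little off and sometimes report something else, mostly with a low value. They report only what shows in the picture. A call takes as long as a camera call. They do not tell look-alikes from the thing itself.
- spotter.find_in(camera, target): "location" ([x, y, z] in mm, in world coordinates, good to about 4 mm: the middle of the surface that is visible of it).
The state is a dict: "t": time; "q": joint angles; "qvel": joint speeds; "joint_efforts": joint torques, N m; "position": TCP position; "orientation": TCP orientation; "ft_force": force on the tool from outside, world axes, zero at the start; "wrist_torque": the same for the moment, N m; "grip_width": opening from 0.0 (shut) to 1.0 (fully open).
Only numpy, scipy, OpenCV 4.12 (cv2) and the standard library are available. Lean on these libraries where they do the work, as an engineer would, in place of code of your own. Each camera call takes 0.05 s, during which the arm holds its last target.

## Task

Slide the steel ring weight off the clear stitching template down over the parking post until it rests on the post's foot, and let it go. Then find the template's frosted label end by its small corner notch, and pick the template up by the clear end, fingers off the frosted part. Finish while still holding it at least 10 cm above its stand, frosted end raised 30 degrees or more, label face up and not leaning sideways, leaving the ring parked and the things round about undisturbed.

Things in the scene. Friction and masses are not known exactly. Their poses are not given: they have to be found in the camera images.
- plate: stitching template: a clear plastic plate 110 x 36 x 6 mm lying flat on top of the stand, at any yaw, with the ring weight on its middle. Origin at the centre of its underside; x runs along the 110 mm length towards the frosted end, y across the 36 mm width, z out of the label face (up). The part from x = -55 to x = +17 mm is clear, with a row of small stitch marks; the part from x = +17 to +55 mm is frosted (body frosted_end). 53 g in all
- frosted_end: the matt, milky label end of the template, rigidly part of it (same origin and axes as the plate; it fills x = +17 to +55 mm). The corner at its +x, +y end is cut out by a square notch 8 mm long (along x) and 9 mm wide (along y); the other three corners of the template are square. The fingers must not touch it
- ring: plain steel ring weight: 48 mm outside diameter, 26 mm bore, 34 mm high, 220 g. It starts upright on the middle of the template (within 4 mm of its centre). Origin at the centre of its underside, z along its bore
- stand: reading stand, fixed to the bench: a turned dark wooden pedestal 40 mm high with a round cork top 44 mm across that carries the template (the ends of the template overhang it), foot 66 mm across. Origin at the centre of its underside, z up. The stand and the post may change sides
- post: parking post, fixed to the bench: an upright aluminium shaft of 22 mm diameter whose top 12 mm tapers to 12 mm diameter, its tip 65 mm above the bench, on a round foot 66 mm across and 8 mm thick. The parked ring rests on the foot's top, 8 mm above the bench. Origin at the centre of its underside, z up
- wax_tin: bystander: round tin 68 mm across, 34 mm high; origin at the centre of its underside
- beeswax: bystander: block of wax 37 x 53 x 20 mm; origin at the centre of its underside
- spool: bystander: thread spool 40 mm across, 60 mm high; origin at the centre of its underside
Not all that is in view belongs to the job. What is shaped like the ring but green is not meant.

How it is judged:
By the outcome, as a careful person would: the job done as asked, in the order asked, and still so for the second after the job is handed in, while the arm keeps its last pose, push and grip.
It also fails if it takes over 58 s, if anything falls off the work surface, if the arm or the gripper's body presses on something with over 40 N, if the wrist force passes 120 N, or if a joint passes its speed limit or range.

## Working session

There is one attempt and no reset: what is moved stays moved. The work goes in short steps, Python scripts to look and compute and a tool call to move; the robot and the scene stay as the last step left them, time stands still between calls to the robot, and variables do not carry over. Pictures are saved under pics/ and viewed, and the job is handed in when it is done.

Besides the shell and the picture viewer there is one more tool, called after "Emit:" as name(argument=value, ...), one argument or row to a line, values as JSON. play_rows: Moves the arm, as the interface text tells. Its arguments: {"type":"object","properties":{"angular":{"type":"array"},"offset":{"type":"array"},"claw":{"type":"array"},"force":{"type":"number"}},"required":["angular","offset","claw"]}

```bash
mkdir -p pics; python3 - <<'E'
from bench import manip, imaging, spotter
import cv2, numpy as np
s=manip.observe(); print({k:np.round(v,3).tolist() for k,v in s.items()})
for n in("scene","top"):
    im=imaging.snapshot(n); cv2.imwrite(f"pics/{n}0.png",im[:,:,::-1])
    c=imaging.get_calibration(n); print(n,np.round(c["intrinsics"],2).tolist(),np.round(c["extrinsics"],4).tolist(),[k for k in c])
    for t in ("plate","frosted_end","ring","stand","post","wax_tin","beeswax","spool"):
        print(t,[(np.round(d["location"]).tolist(),round(d["conf"],2)) for d in spotter.find_in(n,t)][:3])
print(manip.observe()["t"])
E
```

```text
{'t': 0.0, 'q': [1.322, 0.616, -0.013, 1.425, 0.008, 1.103, -0.04], 'qvel': [-0.0, 0.0, 0.002, 0.001, -0.0, -0.0, 0.0], 'joint_efforts': [0.001, -45.893, 0.209, -16.574, -0.061, 0.021, 0.0], 'position': [143.489, -633.378, 301.571], 'orientation': [-0.001, 0.994, 0.111, -0.0], 'ft_force': [0.515, -0.05, 0.202], 'wrist_torque': [0.011, 0.011, 0.009], 'grip_width': 0.998}
scene [[492.72, 0.0, 314.61], [0.0, 492.72, 198.39], [0.0, 0.0, 1.0]] [[0.6455, 0.4305, -0.6309, -554.32], [-0.7638, 0.3641, -0.533, -950.3936], [0.0003, 0.8259, 0.5638, 1027.1564], [0.0, 0.0, 0.0, 1.0]] ['intrinsics', 'extrinsics']
plate [([465.0, 296.0, 49.0], 0.6)]
frosted_end []
ring [([555.0, 222.0, 24.0], 0.61), ([529.0, 376.0, 30.0], 0.45)]
stand [([439.0, 304.0, 23.0], 0.52), ([381.0, -500.0, 21.0], 0.39)]
post [([523.0, -373.0, 16.0], 0.51)]
wax_tin [([646.0, 385.0, 37.0], 0.58)]
beeswax []
spool [([382.0, -500.0, 20.0], 0.5)]
top [[414.56, 0.0, 318.6], [0.0, 414.56, 204.95], [0.0, 0.0, 1.0]] [[-0.0169, 0.9838, -0.1786, 308.111], [-0.9997, -0.0202, -0.0166, -69.8645], [-0.0199, 0.1783, 0.9838, 1279.3308], [0.0, 0.0, 0.0, 1.0]] ['intrinsics', 'extrinsics']
plate [([452.0, 318.0, 49.0], 0.64)]
frosted_end [([410.0, 334.0, 48.0], 0.6)]
ring [([564.0, 230.0, 34.0], 0.57), ([444.0, 315.0, 75.0], 0.56), ([517.0, 390.0, 39.0], 0.56)]
stand []
post [([526.0, -363.0, 7.0], 0.75)]
wax_tin [([656.0, 397.0, 39.0], 0.68)]
beeswax [([626.0, 320.0, 22.0], 0.61)]
spool [([402.0, -487.0, 61.0], 0.63)]
0.9
```

View pics/scene0.png

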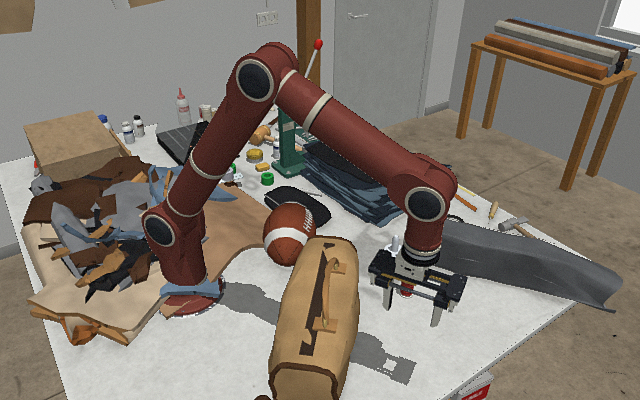

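View pics/top0.png

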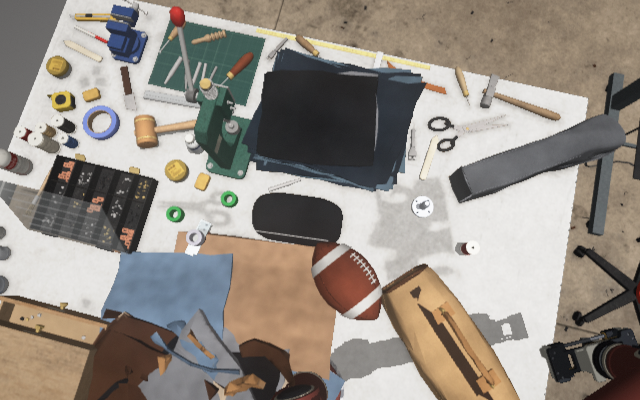

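```bash
python3 - <<'E'
import cv2
im=cv2.imread("pics/top0.png"); 
a=im[110:240,120:290]; cv2.imwrite("pics/crop_top.png",cv2.resize(a,None,fx=4.6,fy=4.6,interpolation=cv2.INTER_CUBIC))
a=im[100:190,390:500]; cv2.imwrite("pics/crop_top2.png",cv2.resize(a,None,fx=5,fy=5,interpolation=cv2.INTER_CUBIC))
E
```

```text
(no output)
```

View pics/crop_top.png

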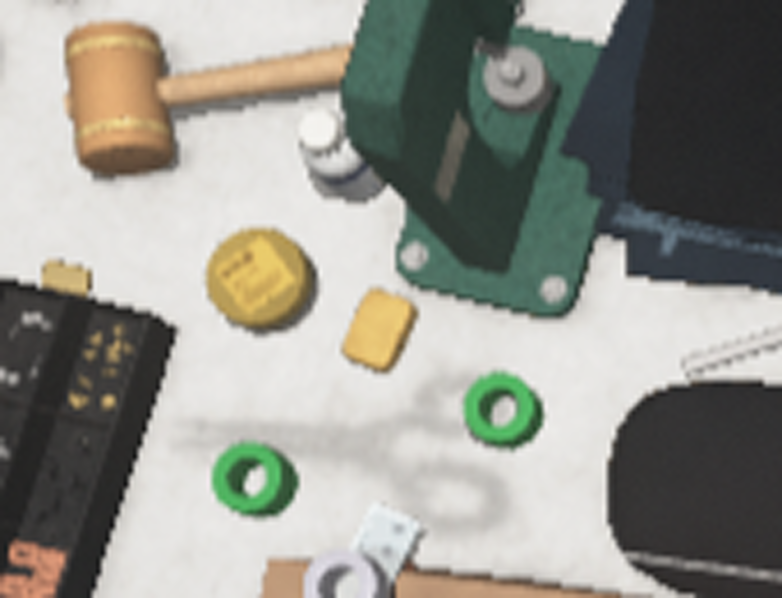

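```bash
python3 - <<'E'
import cv2
im=cv2.imread("pics/top0.png"); 
a=im[205:265,160:235]; cv2.imwrite("pics/c1.png",cv2.resize(a,None,fx=10,fy=9.9,interpolation=cv2.INTER_CUBIC))
im=cv2.imread("pics/scene0.png"); 
a=im[120:210,200:300]; cv2.imwrite("pics/c2.png",cv2.resize(a,None,fx=6.6,fy=6.6,interpolation=cv2.INTER_CUBIC))
E
```

```text
(no output)
```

View pics/c1.png

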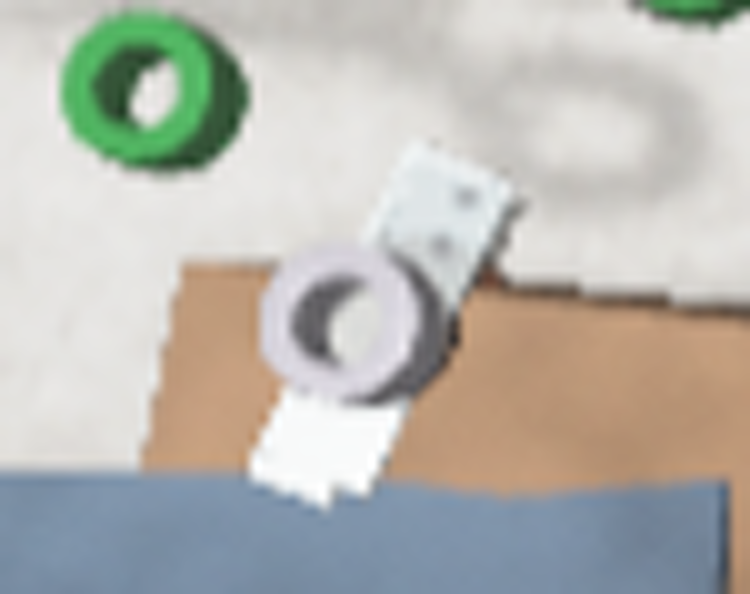

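View pics/c2.png

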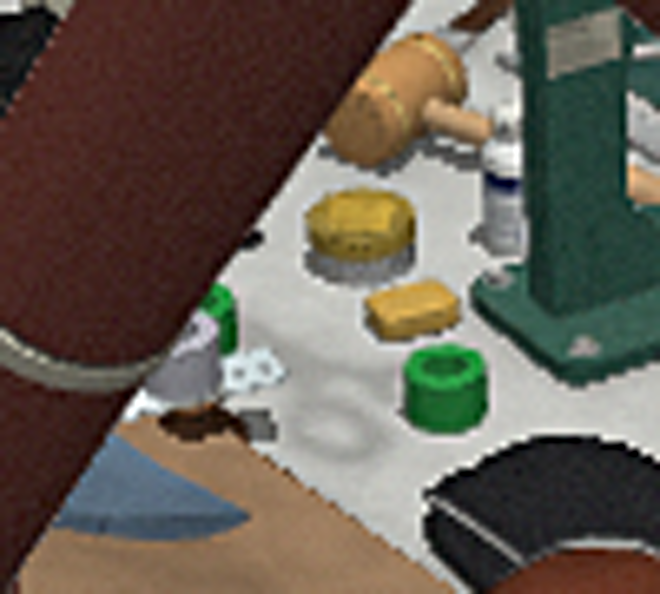

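View pics/crop_top2.png

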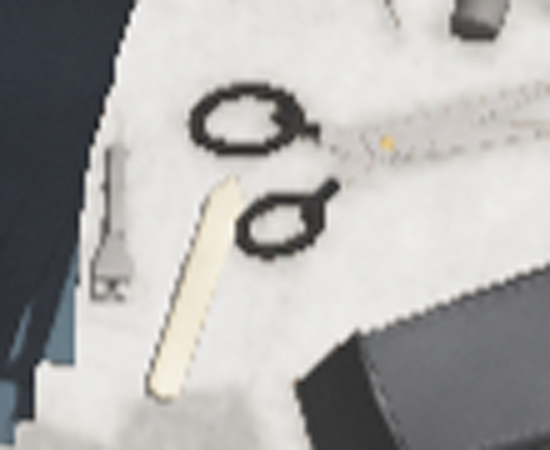

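```bash
cat > h.py <<'E'
import numpy as np
from bench import imaging
def ray(n,u,v,z):
    c=imaging.get_calibration(n);K=np.array(c["intrinsics"]);E=np.array(c["extrinsics"])
    d=np.linalg.inv(K)@[u,v,1]; d=E[:3,:3]@(d*[1,-1,-1]); o=E[:3,3]
    return o+d*(z-o[2])/d[2]
def proj(n,P):
    c=imaging.get_calibration(n);K=np.array(c["intrinsics"]);E=np.array(c["extrinsics"])
    p=np.linalg.inv(E)@np.r_[P,1]; q=K@(p[:3]*[1,-1,-1]); return q[:2]/q[2]
E
python3 - <<'E'
import numpy as np
from h import *
f=lambda a,b:(a/10+160-.45,b/9.9+205-.45)
r=lambda *a:np.round(ray("top",*a),1)[:2]
print("ring top",r(*f(342,321),80))
P={"c1":(412,140),"c2":(520,188),"f1":(250,475),"f2":(325,510),"n":(368,495)}
for k,v in P.items(): print(k,r(*f(*v),46))
print("gr1 top",r(*f(137,88),34))
print("post?",r(421,206,65), r(421,206,8))
E
python3 - <<'E'
import cv2
im=cv2.imread("pics/top0.png"); 
a=im[180:260,395:495]; cv2.imwrite("pics/c3.png",cv2.resize(a,None,fx=7.5,fy=7.5,interpolation=cv2.INTER_CUBIC))
E
```

```text
ring top [438.4 316.2]
c1 [497.1 307.9]
c2 [481.7 274.6]
f1 [396.1 353. ]
f2 [385.2 330.1]
n [389.5 317.4]
gr1 top [516.9 396.9]
post? [ 519.2 -352.6] [ 529.1 -365.9]
```

View pics/c3.png

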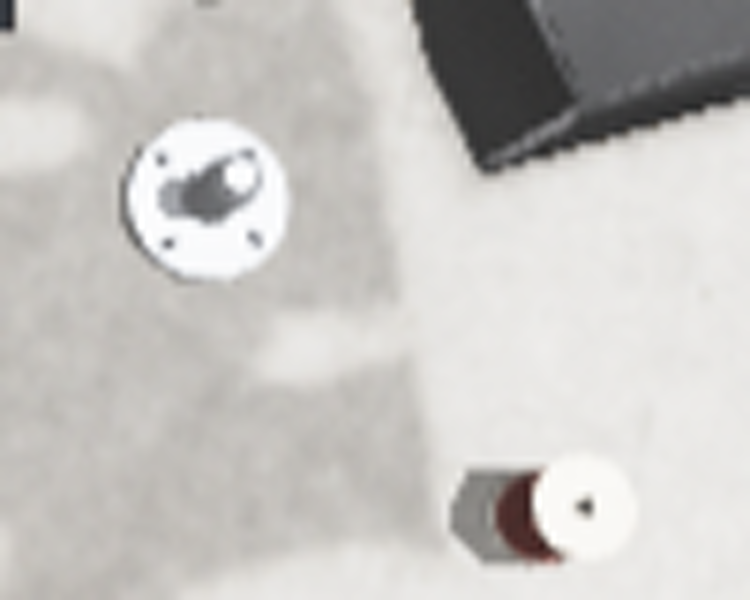

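Emit:
play_rows(
  angular=[
    [0,0,1],
    [0,0,1],
    [0,0,1],
    [0,0,1],
    [0,0,1],
    [0,0,1],
    [0,0,1],
    [0,0,1],
    [0,0,1],
    [0,0,1],
    [0,0,1],
    [0,0,1],
  ],
  offset=[
    [32,26,0],
    [32,26,0],
    [32,26,0],
    [32,26,0],
    [32,26,0],
    [32,26,0],
    [32,26,0],
    [32,26,0],
    [32,26,0],
    [32,26,0],
    [32,26,0],
    [32,26,0],
  ],
  claw=[93,93,93,93,93,93,93,93,93,93,93,93],
)

```text
t: 1.9
position: [519.6, -321.7, 304.9]
orientation: [0.009, 0.728, 0.686, -0.003]
ft_force: [0.5, -0.1, -0.1]
grip_width: 1.002
```

Emit:
play_rows(
  angular=[
    [0,0,1],
    [0,0,1],
    [0,0,1],
    [0,0,1],
    [0,0,1],
    [0,0,1],
    [0,0,1],
    [0,0,1],
    [0,0,1],
    [0,0,1],
    [0,0,1],
    [0,0,1],
  ],
  offset=[
    [0,40,0],
    [0,40,0],
    [0,40,0],
    [0,40,0],
    [0,40,0],
    [0,40,0],
    [0,40,0],
    [0,40,0],
    [0,40,0],
    [0,40,0],
    [0,40,0],
    [0,40,0],
  ],
  claw=[93,93,93,93,93,93,93,93,93,93,93,93],
)

```text
t: 2.9
position: [525.1, 176.6, 306.9]
orientation: [0.014, 0.157, 0.987, 0.007]
ft_force: [1.2, -0.0, 0.6]
grip_width: 0.999
```

```bash
cat > look.py <<'E'
import sys,cv2,numpy as np
from bench import manip, imaging
from scipy.spatial.transform import Rotation as R
def st():
    s=manip.observe(); w,x,y,z=s["orientation"]; m=R.from_quat([x,y,z,w]).as_matrix()
    print("t",round(s["t"],2),"pos",np.round(s["position"],1),"q",np.round(s["q"],2),"F",np.round(s["ft_force"],1),"grip",round(s["grip_width"]*93,1))
    print("toolz",np.round(m[:,2],4),"tooly az",round(np.degrees(np.arctan2(m[1,1],m[0,1])),2), "tooly",np.round(m[:,1],3))
    return s,m
if __name__=="__main__":
    st()
    tag=sys.argv[1]
    for a in sys.argv[2:]:
        n,u0,v0,w,h,f=a.split(","); u0,v0,w,h=map(int,(u0,v0,w,h)); f=float(f)
        im=imaging.snapshot(n)[:,:,::-1]; cv2.imwrite(f"pics/{n}_{tag}_full.png",im)
        cv2.imwrite(f"pics/{n}_{tag}.png",cv2.resize(im[v0:v0+h,u0:u0+w],None,fx=f,fy=f,interpolation=cv2.INTER_CUBIC))
E
python3 look.py a scene,340,200,110,90,6.6
```

```text
t 2.9 pos [525.1 176.6 306.9] q [ 0.12  0.55 -0.76  1.71  0.44  1.03  0.47] F [ 1.2 -0.   0.6] grip 92.9
toolz [ 0.0293  0.0103 -0.9995] tooly az 71.94 tooly [0.31  0.951 0.019]
```

View pics/scene_a.png

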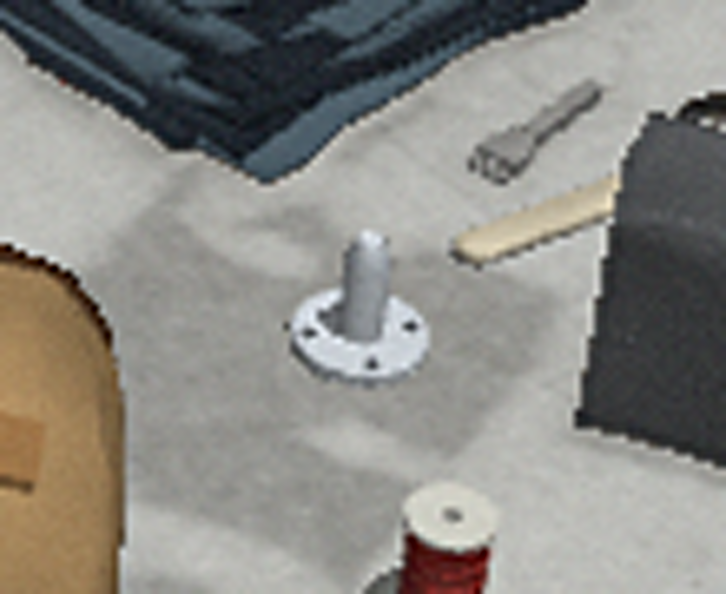

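View pics/scene_a_full.png

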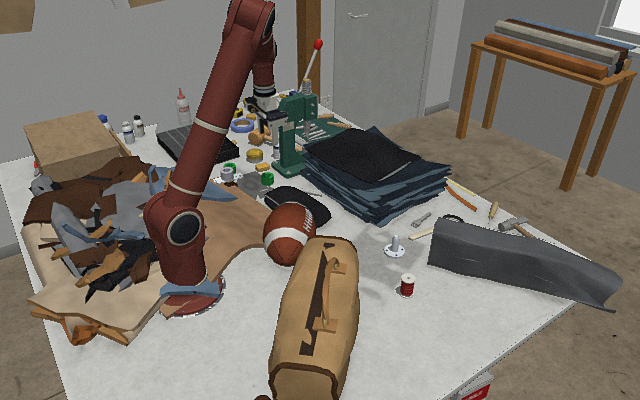

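```bash
python3 - <<'E'
from h import *
g=lambda a,b,u,v,f:(a/f+u-.5+.5/f,b/f+v-.5+.5/f)
print("scene foot",ray("scene",*g(361,333,340,200,6.6),8).round(1),"tip",ray("scene",*g(369,237,340,200,6.6),65).round(1))
print("top foot",ray("top",*g(208.5,199,395,180,7.5),8).round(1),"tip",ray("top",*g(241,174,395,180,7.5),65).round(1))
E
python3 look.py b scene,195,140,90,60,8.5
python3 - <<'E'
import sys; sys.path.insert(0,'.')
from h import *
print("pred ring top",proj("scene",[438.4,316.2,80]),"tin",proj("scene",[655,395,34]))
E
```

```text
scene foot [ 527.2 -368.5    8. ] tip [ 528.5 -366.    65. ]
top foot [ 528.7 -370.1    8. ] tip [ 528.6 -370.    65. ]
t 2.95 pos [522.9 187.6 308. ] q [ 0.11  0.55 -0.78  1.7   0.44  1.03  0.47] F [-0.3  5.5  2. ] grip 92.8
toolz [ 0.0299  0.0229 -0.9993] tooly az 72.93 tooly [0.293 0.956 0.031]
pred ring top [226.86125436 169.86028038] tin [254.89114066 152.44746513]
```

View pics/scene_b.png

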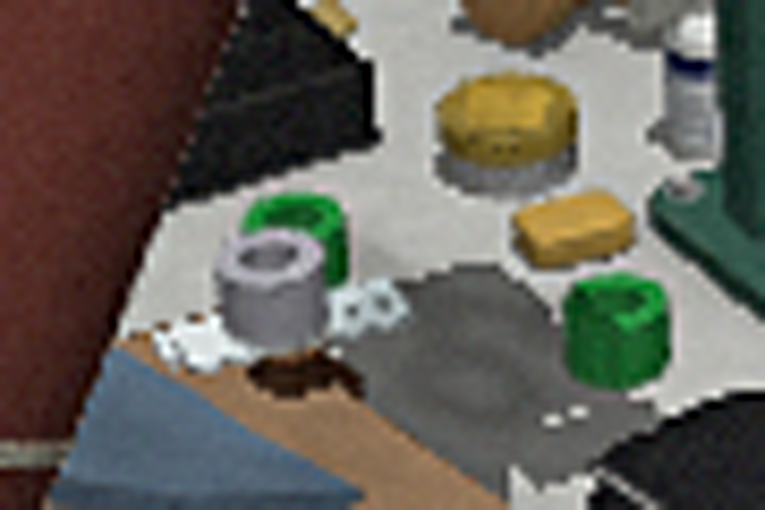

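```bash
python3 - <<'E'
from h import *
f=8.5
print("scene ring",ray("scene",271/f+195-.45,258/f+140-.45,80).round(1))
E
```

```text
scene ring [437.2 317.2  80. ]
```

Emit:
play_rows(
  angular=[
    [-0.2,0.3,-0.5],
    [0,0,-0.5],
    [0,0,-0.1],
    [0,0,0],
    [0,0,0],
    [0,0,0],
    [0,0,0],
  ],
  offset=[
    [-17,25,0],
    [-17,25,-10],
    [-17,25,-20],
    [-17,25,-20],
    [-17,25,-20],
    [0,0,0],
    [0,0,0],
  ],
  claw=[93,93,93,93,93,93,93],
)

```text
t: 3.58
position: [438.1, 311.2, 236.1]
orientation: [0.002, 0.217, 0.976, -0.001]
ft_force: [0.4, 0.3, 0.2]
grip_width: 1.0
```

```bash
python3 look.py c top,120,150,130,110,6
```

```text
t 3.58 pos [438.1 311.2 236.1] q [-0.22  0.6  -0.68  1.82  0.48  0.89  0.  ] F [0.4 0.3 0.2] grip 93.0
toolz [ 0.0026 -0.0029 -1.    ] tooly az 64.89 tooly [ 0.424  0.905 -0.001]
```

View pics/top_c.png

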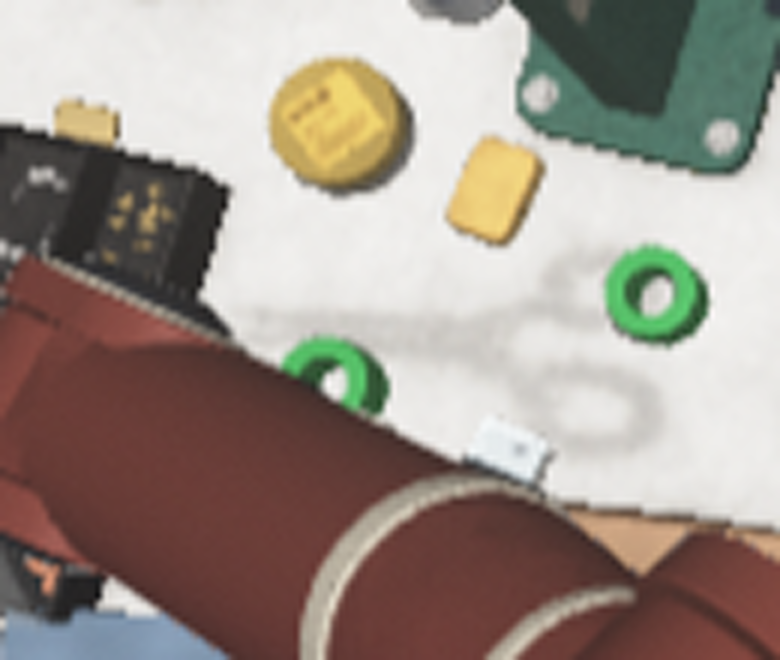

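Emit:
play_rows(
  angular=[
    [0,0,0.2],
    [0,0,0],
    [0,0,0],
    [0,0,0],
    [0,0,0],
    [0,0,0],
  ],
  offset=[
    [0,5,-25],
    [0,0,-25],
    [0,0,-25],
    [0,0,-15],
    [0,0,-5],
    [0,0,0],
  ],
  claw=[93,93,93,93,93,93],
)

```text
t: 4.13
position: [447.1, 311.0, 142.4]
orientation: [0.007, 0.215, 0.977, 0.002]
ft_force: [0.0, -0.4, -0.0]
grip_width: 1.001
```

```bash
python3 look.py d scene,195,120,90,70,8
```

```text
t 4.13 pos [447.1 311.  142.4] q [-0.29  0.73 -0.57  1.89  0.62  0.69 -0.1 ] F [ 0.  -0.4 -0. ] grip 93.1
toolz [ 1.500e-02  7.000e-04 -9.999e-01] tooly az 65.15 tooly [0.42  0.907 0.007]
```

View pics/scene_d.png

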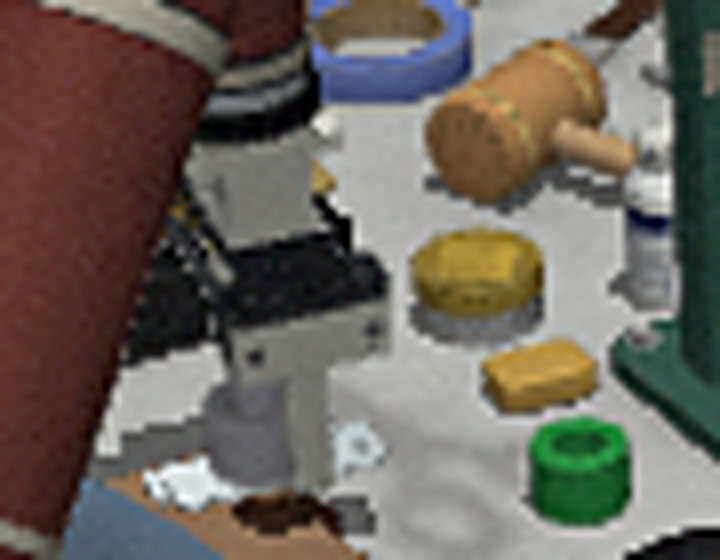

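Emit:
play_rows(
  angular=[
    [0,0.15,0.1],
    [0,0,0],
    [0,0,0],
  ],
  offset=[
    [-9,5.5,-5],
    [0,0,0],
    [0,0,0],
  ],
  claw=[93,93,93],
)

```text
t: 4.43
position: [440.0, 316.9, 140.7]
orientation: [0.001, 0.212, 0.977, 0.003]
ft_force: [0.7, -0.9, -0.1]
grip_width: 0.995
```

```bash
python3 -c "from look import *; st()"
```

```text
t 4.43 pos [440.  316.9 140.7] q [-0.3   0.73 -0.58  1.89  0.61  0.69 -0.1 ] F [ 0.7 -0.9 -0.1] grip 92.5
toolz [ 0.0036  0.0044 -1.    ] tooly az 65.56 tooly [0.414 0.91  0.006]
```

Emit:
play_rows(
  angular=[
    [0,0,0.1],
    [0,0,0],
    [0,0,0],
    [0,0,0],
    [0,0,0],
    [0,0,0],
    [0,0,0],
    [0,0,0],
  ],
  offset=[
    [-2,0,-4],
    [0,0,0],
    [0,0,0],
    [0,0,0],
    [0,0,0],
    [0,0,0],
    [0,0,0],
    [0,0,0],
  ],
  claw=[80,65,58,54,50,46,42,42],
  force=25,
)

```text
t: 5.1
position: [438.5, 318.6, 138.8]
orientation: [0.003, 0.205, 0.979, 0.005]
ft_force: [-0.2, 0.4, -0.2]
grip_width: 0.515
```

```bash
python3 -c "from look import *; st()"
```

```text
t 5.1 pos [438.5 318.6 138.8] q [-0.3   0.73 -0.58  1.9   0.62  0.68 -0.1 ] F [-0.2  0.4 -0.2] grip 47.9
toolz [ 0.0077  0.0085 -0.9999] tooly az 66.29 tooly [0.402 0.916 0.011]
```

Emit:
play_rows(
  angular=[
    [0,0,0],
    [0,0,0],
    [0,0,0],
    [0,0,0],
    [0,0,0],
    [0,0,0],
  ],
  offset=[
    [0,0,8],
    [0,0,20],
    [0,0,30],
    [0,0,35],
    [0,0,35],
    [0,0,20],
  ],
  claw=[42,42,42,42,42,42],
)

```text
t: 5.6
position: [433.6, 313.0, 286.4]
orientation: [-0.005, 0.205, 0.979, -0.004]
ft_force: [0.2, 1.0, -1.9]
grip_width: 0.515
```

```bash
python3 look.py e scene,185,90,110,90,7
```

```text
t 5.6 pos [433.6 313.  286.4] q [-0.19  0.55 -0.73  1.76  0.42  1.01  0.07] F [ 0.2  1.  -1.9] grip 47.9
toolz [-0.0107 -0.0066 -0.9999] tooly az 66.39 tooly [ 0.4    0.916 -0.01 ]
```

View pics/scene_e.png

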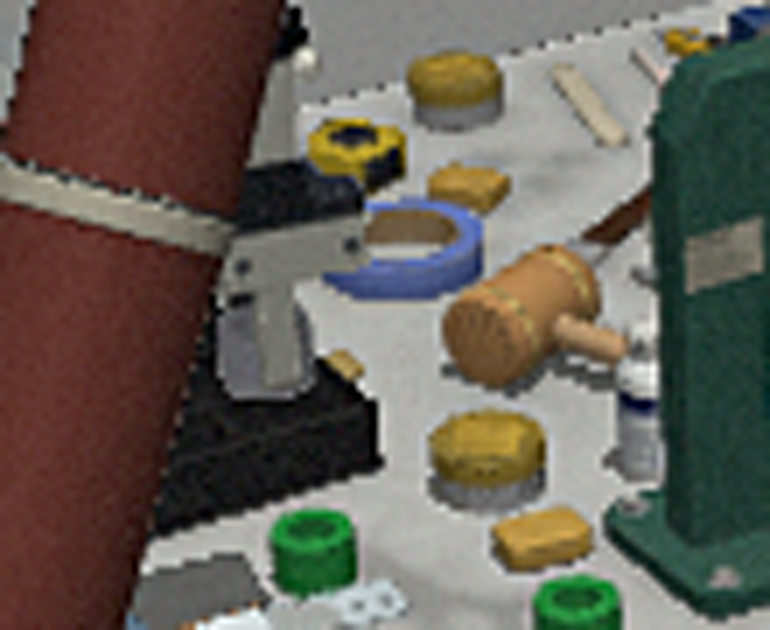

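Emit:
play_rows(
  angular=[
    [0,0,-0.6],
    [0,0,-0.6],
    [0,0,-0.6],
    [0,0,-0.6],
    [0,0,-0.6],
    [0,0,-0.6],
    [0,0,-0.6],
    [0,0,-0.6],
    [0,0,-0.6],
    [0,0,-0.6],
    [0,0,-0.6],
    [0,0,-0.6],
  ],
  offset=[
    [4,-20,0],
    [4,-32,0],
    [4,-32,0],
    [4,-32,0],
    [4,-32,0],
    [4,-32,0],
    [4,-32,0],
    [4,-32,0],
    [6,-32,0],
    [6,-32,0],
    [8,-32,0],
    [8,-32,0],
  ],
  claw=[42,42,42,42,42,42,42,42,42,42,42,42],
)

```text
t: 6.65
position: [483.4, -66.6, 288.9]
orientation: [-0.007, 0.557, 0.83, 0.0]
ft_force: [0.6, 0.1, -1.5]
grip_width: 0.52
```

```bash
python3 -c "from look import *; st()"
```

```text
t 6.65 pos [483.4 -66.6 288.9] q [ 0.47  0.43 -0.53  1.88  0.26  0.91  0.2 ] F [ 0.6  0.1 -1.5] grip 48.3
toolz [-0.0114  0.0079 -0.9999] tooly az 22.28 tooly [ 0.925  0.379 -0.008]
```

Emit:
play_rows(
  angular=[
    [-0.1,-0.1,-0.4],
    [0,0,-0.4],
    [0,0,-0.4],
    [0,0,-0.4],
    [0,0,-0.4],
    [0,0,-0.4],
    [0,0,-0.4],
    [0,0,-0.4],
    [0,0,-0.4],
    [0,0,0],
    [0,0,0],
    [0,0,0],
  ],
  offset=[
    [6,-30,0],
    [6,-30,0],
    [5,-30,0],
    [5,-30,0],
    [5,-30,0],
    [5,-30,0],
    [5,-30,0],
    [5,-30,0],
    [3,-25,0],
    [0,-14,0],
    [0,0,0],
    [0,0,0],
  ],
  claw=[42,42,42,42,42,42,42,42,42,42,42,42],
)

```text
t: 7.65
position: [518.0, -367.9, 277.5]
orientation: [-0.011, 0.715, 0.699, -0.007]
ft_force: [0.8, 0.2, -3.4]
grip_width: 0.515
```

```bash
python3 -c "
from look import *; st(); st()
from h import *
import cv2
im=imaging.snapshot('scene'); cv2.imwrite('pics/scene_f.png',im[:,:,::-1])
st()"
```

```text
t 7.65 pos [ 518.  -367.9  277.5] q [ 0.78  0.65 -0.36  1.48  0.25  1.09  0.35] F [ 0.8  0.2 -3.4] grip 47.9
toolz [-0.0254  0.0051 -0.9997] tooly az -1.3 tooly [ 0.999 -0.023 -0.025]
t 7.65 pos [ 518.  -367.9  277.5] q [ 0.78  0.65 -0.36  1.48  0.25  1.09  0.35] F [ 0.8  0.2 -3.4] grip 47.9
toolz [-0.0254  0.0051 -0.9997] tooly az -1.3 tooly [ 0.999 -0.023 -0.025]
t 7.7 pos [ 517.7 -367.9  277.4] q [ 0.78  0.64 -0.36  1.48  0.25  1.09  0.35] F [ 0.2 -1.4 -2.7] grip 48.0
toolz [-0.0261  0.0047 -0.9996] tooly az -1.28 tooly [ 0.999 -0.022 -0.026]
```

View pics/scene_f.png

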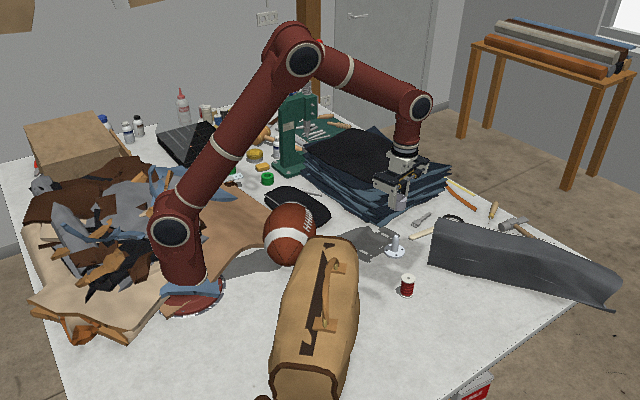

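```bash
python3 - <<'E'
from h import *
for z in (0,20,40,60,80,100):
    print(z,"black",ray("top",375,165,z)[:2].round(),ray("scene",410,166,z)[:2].round(),"grey",ray("top",466,167,z)[:2].round(),ray("top",451,178,z)[:2].round(),ray("scene",438.5,217,z)[:2].round(), "stack corner low",ray("top",381,189,z)[:2].round(),ray("scene",380,227,z)[:2].round())
E
python3 - <<'E'
import cv2
im=cv2.imread("pics/top0.png")[140:240,350:480]; a=cv2.resize(im,None,fx=6,fy=5.9,interpolation=cv2.INTER_CUBIC); cv2.imwrite("pics/g1.png",a)
im=cv2.imread("pics/scene_a_full.png")[120:290,330:560]; a=cv2.resize(im,None,fx=3.4,fy=3.4,interpolation=cv2.INTER_CUBIC); cv2.imwrite("pics/g2.png",a)
E
```

```text
0 black [ 666. -230.] [1027. -126.] grey [ 653. -517.] [ 618. -467.] [ 787. -385.] stack corner low [ 587. -246.] [ 607. -261.]
20 black [ 660. -228.] [ 996. -142.] grey [ 648. -510.] [ 613. -461.] [ 761. -396.] stack corner low [ 583. -243.] [ 584. -275.]
40 black [ 655. -225.] [ 965. -158.] grey [ 642. -503.] [ 608. -455.] [ 735. -407.] stack corner low [ 579. -240.] [ 562. -288.]
60 black [ 649. -223.] [ 934. -174.] grey [ 637. -496.] [ 604. -449.] [ 709. -418.] stack corner low [ 574. -237.] [ 539. -301.]
80 black [ 644. -220.] [ 904. -190.] grey [ 631. -489.] [ 599. -442.] [ 683. -429.] stack corner low [ 570. -235.] [ 516. -315.]
100 black [ 638. -218.] [ 873. -206.] grey [ 626. -482.] [ 594. -436.] [ 656. -440.] stack corner low [ 566. -232.] [ 494. -328.]
```

View pics/g1.png

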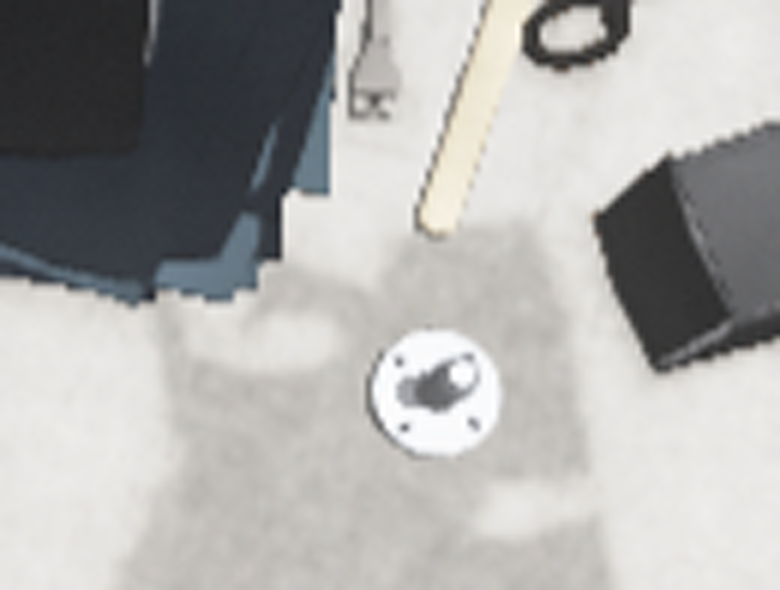

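View pics/g2.png

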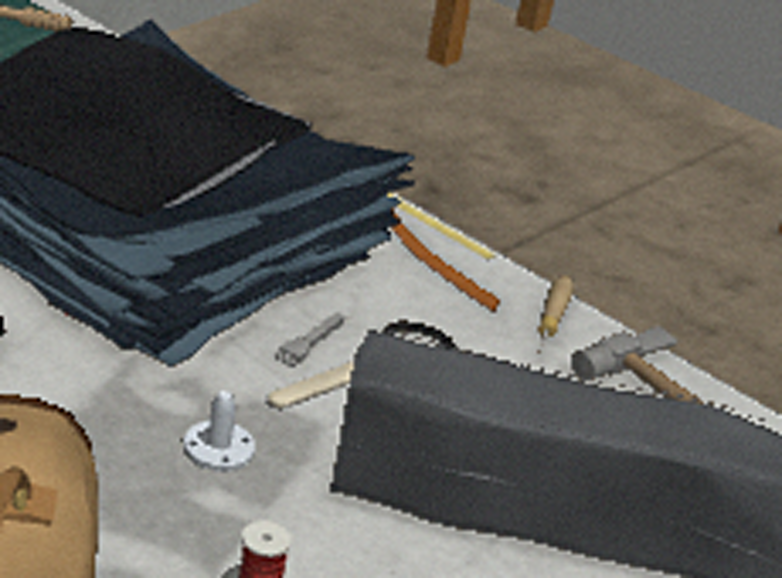

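Emit:
play_rows(
  angular=[
    [0,-0.25,0.1],
    [0,0,0],
    [0,0,0],
    [0,0,0],
    [0,0,0],
    [0,0,0],
  ],
  offset=[
    [10,-1,-20],
    [0,0,-25],
    [0,0,-25],
    [0,0,-15],
    [0,0,0],
    [0,0,0],
  ],
  claw=[42,42,42,42,42,42],
)

```text
t: 8.2
position: [529.9, -356.1, 191.6]
orientation: [-0.003, 0.706, 0.708, 0.005]
ft_force: [0.2, 0.9, -1.9]
grip_width: 0.516
```

```bash
python3 look.py g scene,330,150,130,120,5
```

```text
t 8.2 pos [ 529.9 -356.1  191.6] q [ 0.76  0.74 -0.35  1.57  0.28  0.89  0.32] F [ 0.2  0.9 -1.9] grip 48.0
toolz [ 0.003   0.012  -0.9999] tooly az 0.22 tooly [1.    0.004 0.003]
```

View pics/scene_g.png

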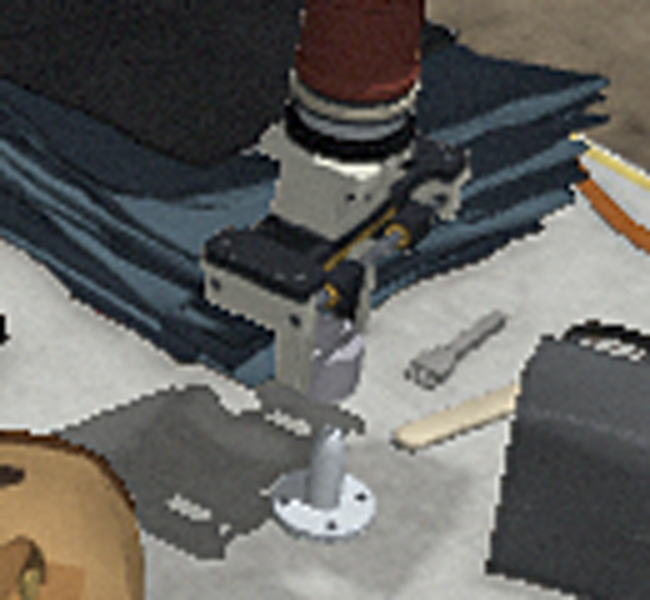

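Emit:
play_rows(
  angular=[
    [-0.1,0,0],
    [0,0,0],
    [0,0,0],
    [0,0,0],
  ],
  offset=[
    [-1.5,-12,0],
    [0,0,0],
    [0,0,0],
    [0,0,0],
  ],
  claw=[42,42,42,42],
)

```text
t: 8.58
position: [530.4, -368.7, 196.5]
orientation: [0.005, 0.705, 0.709, 0.002]
ft_force: [-0.3, -0.4, -1.9]
grip_width: 0.52
```

```bash
python3 look.py h scene,380,205,40,55,10 top,390,140,70,80,7; python3 -c "
from h import *
for z in(8,65,80,90,100,124): print(z,proj('scene',[528.3,-369,z]).round(1),proj('top',[528.3,-369,z]).round(1))"
```

```text
t 8.58 pos [ 530.4 -368.7  196.5] q [ 0.77  0.73 -0.34  1.56  0.29  0.89  0.33] F [-0.3 -0.4 -1.9] grip 48.3
toolz [ 0.0096 -0.0031 -0.9999] tooly az 0.33 tooly [1.    0.006 0.01 ]
8 [394.6 249.9] [422.  206.2]
65 [396.3 235.9] [426.4 202.9]
80 [396.7 232.1] [427.6 201.9]
90 [397.  229.6] [428.4 201.3]
100 [397.3 227. ] [429.2 200.6]
124 [398.1 220.8] [431.3 199. ]
```

View pics/scene_h.png

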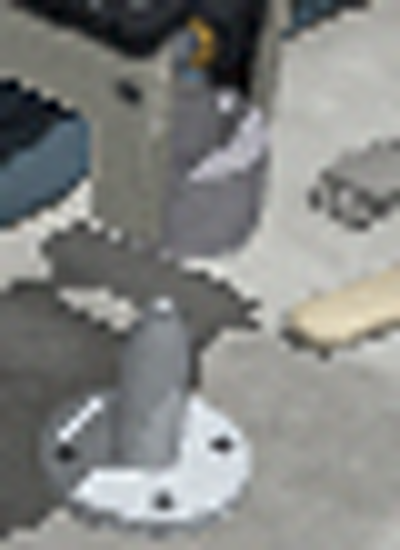

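View pics/top_h.png

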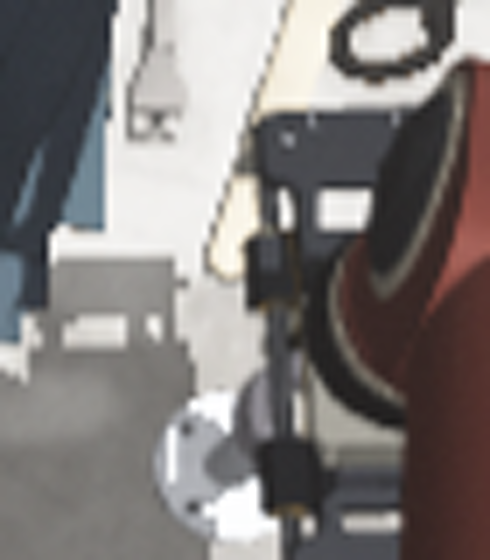

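Emit:
play_rows(
  angular=[
    [0,0.1,0],
    [0,0,0],
    [0,0,0],
    [0,0,0],
    [0,0,0],
  ],
  offset=[
    [-2.5,0,-12],
    [0,0,-12],
    [0,0,0],
    [0,0,0],
    [0,0,0],
  ],
  claw=[42,42,42,42,42],
)

```text
t: 9.1
position: [527.3, -367.7, 169.2]
orientation: [-0.001, 0.705, 0.709, -0.002]
ft_force: [-0.3, 0.7, -1.6]
grip_width: 0.52
```

```bash
python3 look.py i scene,380,205,40,55,10.9 ; python3 - <<'E'
from h import *
import numpy as np
a=np.linspace(0,2*np.pi,200)
f=10.9
for X,z in (([528.3,-369],76),([528.3,-369],100)):
    P=np.array([proj('scene',[X[0]+24*np.cos(t),X[1]+24*np.sin(t),z]) for t in a])
    c=(P-[380,205]+.5)*f-.5
    print(z,"x range",c[:,0].min().round(),c[:,0].max().round(),"y",c[:,1].min().round(),c[:,1].max().round())
E
```

```text
t 9.1 pos [ 527.3 -367.7  169.2] q [ 0.76  0.77 -0.33  1.58  0.31  0.85  0.32] F [-0.3  0.7 -1.6] grip 48.3
toolz [-0.0032 -0.0013 -1.    ] tooly az 0.37 tooly [ 1.     0.006 -0.003]
76 x range 101.0 271.0 y 260.0 365.0
100 x range 108.0 280.0 y 193.0 297.0
```

View pics/scene_i.png

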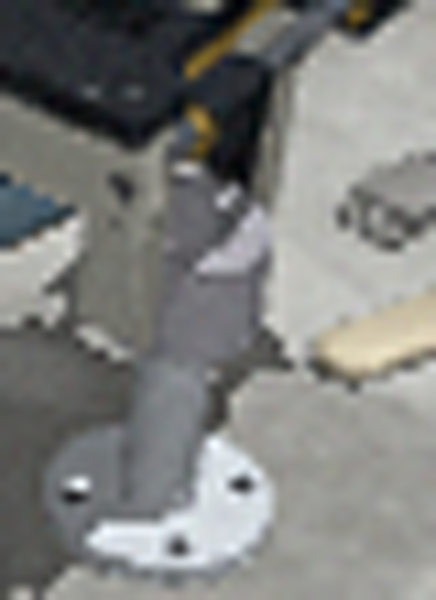

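Emit:
play_rows(
  angular=[
    [0,0,0],
    [0,0,0],
    [0,0,0],
    [0,0,0],
    [0,0,0],
  ],
  offset=[
    [1,-1,-5],
    [0,0,-5],
    [0,0,-5],
    [0,0,-3],
    [0,0,0],
  ],
  claw=[42,42,42,42,42],
)

```text
t: 9.57
position: [529.0, -369.0, 150.0]
orientation: [0.0, 0.705, 0.709, -0.001]
ft_force: [-0.6, 0.5, -1.9]
grip_width: 0.519
```

```bash
python3 -c "from look import *; st()"
```

```text
t 9.57 pos [ 529. -369.  150.] q [ 0.76  0.79 -0.32  1.59  0.32  0.82  0.31] F [-0.6  0.5 -1.9] grip 48.2
toolz [-0.0015 -0.0021 -1.    ] tooly az 0.37 tooly [ 1.     0.006 -0.001]
```

Emit:
play_rows(
  angular=[
    [0,0,0],
    [0,0,0],
    [0,0,0],
    [0,0,0],
  ],
  offset=[
    [-0.5,0,-4],
    [0,0,-4],
    [0,0,-2],
    [0,0,0],
  ],
  claw=[42,42,42,42],
)

```text
t: 9.9
position: [529.6, -368.2, 139.4]
orientation: [0.001, 0.705, 0.71, -0.0]
ft_force: [0.1, -0.2, -2.3]
grip_width: 0.522
```

```bash
python3 -c "from look import *; st()"
```

```text
t 9.9 pos [ 529.6 -368.2  139.4] q [ 0.76  0.81 -0.32  1.59  0.32  0.79  0.31] F [ 0.1 -0.2 -2.3] grip 48.5
toolz [ 7.0e-04 -1.3e-03 -1.0e+00] tooly az 0.41 tooly [1.    0.007 0.001]
```

No contact force; the ring is around the shaft. Continue down.

Emit:
play_rows(
  angular=[
    [0,0,0],
    [0,0,0],
    [0,0,0],
    [0,0,0],
    [0,0,0],
  ],
  offset=[
    [-0.7,-0.3,-5],
    [0,0,-5],
    [0,0,-5],
    [0,0,-5],
    [0,0,0],
  ],
  claw=[42,42,42,42,42],
)

```text
t: 10.32
position: [529.2, -368.0, 117.5]
orientation: [0.001, 0.704, 0.71, 0.0]
ft_force: [1.3, 0.2, -2.4]
grip_width: 0.516
```

```bash
python3 look.py j scene,380,205,40,55,10.9
```

```text
t 10.32 pos [ 529.2 -368.   117.5] q [ 0.75  0.83 -0.31  1.61  0.33  0.75  0.3 ] F [ 1.3  0.2 -2.4] grip 48.0
toolz [ 1.9e-03 -9.0e-04 -1.0e+00] tooly az 0.43 tooly [1.    0.008 0.002]
```

View pics/scene_j.png

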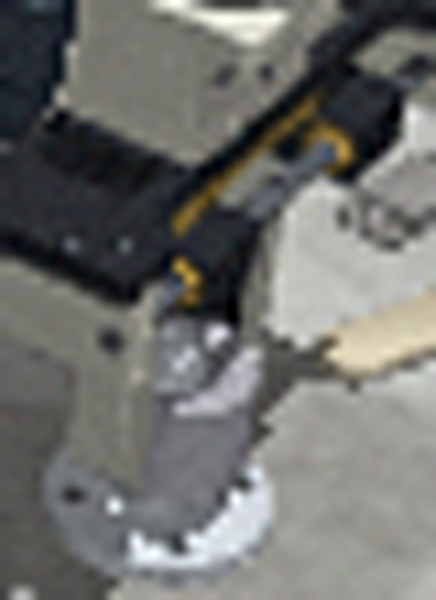

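Emit:
play_rows(
  angular=[
    [0,0,0],
    [0,0,0],
    [0,0,0],
    [0,0,0],
    [0,0,0],
  ],
  offset=[
    [-0.5,-0.5,-5],
    [0,0,-5],
    [0,0,-3],
    [0,0,-2],
    [0,0,0],
  ],
  claw=[42,42,42,42,42],
)

```text
t: 10.78
position: [529.5, -368.3, 101.7]
orientation: [0.002, 0.704, 0.71, 0.001]
ft_force: [1.3, 0.4, -1.5]
grip_width: 0.518
```

```bash
python3 -c "from look import *; st()"
```

```text
t 10.78 pos [ 529.5 -368.3  101.7] q [ 0.75  0.85 -0.3   1.61  0.34  0.72  0.29] F [ 1.3  0.4 -1.5] grip 48.2
toolz [ 3.4e-03 -8.0e-04 -1.0e+00] tooly az 0.45 tooly [1.    0.008 0.003]
```

Emit:
play_rows(
  angular=[
    [0,0,0],
    [0,0,0],
    [0,0,0],
  ],
  offset=[
    [-0.7,-0.3,-2],
    [0,0,-1],
    [0,0,0],
  ],
  claw=[42,42,42],
)

```text
t: 11.03
position: [529.6, -368.2, 101.2]
orientation: [0.002, 0.704, 0.71, 0.001]
ft_force: [0.3, 0.6, -2.5]
grip_width: 0.52
```

```bash
python3 -c "from look import *; st()"
```

```text
t 11.03 pos [ 529.6 -368.2  101.2] q [ 0.75  0.86 -0.3   1.62  0.34  0.72  0.29] F [ 0.3  0.6 -2.5] grip 48.3
toolz [ 0.0048 -0.0012 -1.    ] tooly az 0.47 tooly [1.    0.008 0.005]
```

Emit:
play_rows(
  angular=[
    [0,0.05,0],
    [0,0,0],
    [0,0,0],
  ],
  offset=[
    [-0.7,0,-2],
    [0,0,-1.5],
    [0,0,0],
  ],
  claw=[42,42,42],
)

```text
t: 11.28
position: [529.9, -368.1, 101.2]
orientation: [0.002, 0.704, 0.71, -0.0]
ft_force: [0.0, 0.3, -4.1]
grip_width: 0.518
```

```bash
python3 -c "from look import *; st()"
```

```text
t 11.28 pos [ 529.9 -368.1  101.2] q [ 0.74  0.86 -0.3   1.61  0.34  0.72  0.29] F [ 0.   0.3 -4.1] grip 48.2
toolz [ 0.0016 -0.0027 -1.    ] tooly az 0.46 tooly [1.    0.008 0.002]
```

Emit:
play_rows(
  angular=[
    [0,0,0],
    [0,0,0],
    [0,0,0],
  ],
  offset=[
    [-0.7,0,-3],
    [0,0,-3],
    [0,0,0],
  ],
  claw=[42,42,42],
)

```text
t: 11.53
position: [530.0, -368.0, 101.5]
orientation: [0.003, 0.704, 0.71, -0.001]
ft_force: [0.6, 0.5, -3.3]
grip_width: 0.519
```

```bash
python3 look.py k scene,380,205,40,55,10.9
```

```text
t 11.53 pos [ 530.  -368.   101.5] q [ 0.74  0.85 -0.3   1.61  0.35  0.72  0.29] F [ 0.6  0.5 -3.3] grip 48.2
toolz [ 0.0027 -0.0051 -1.    ] tooly az 0.44 tooly [1.    0.008 0.003]
```

View pics/scene_k.png

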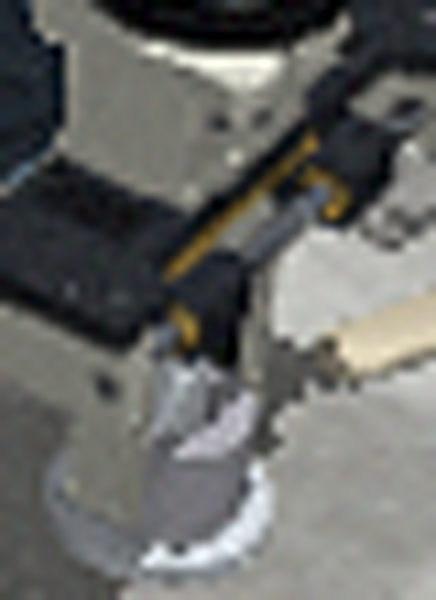

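Emit:
play_rows(
  angular=[
    [0,0,0],
    [0,0,0],
    [0,0,0],
    [0,0,0],
    [0,0,0],
    [0,0,0],
  ],
  offset=[
    [0,0,0],
    [0,0,0],
    [0,0,0],
    [0,0,0],
    [0,0,0],
    [0,0,0],
  ],
  claw=[49,52,58,66,74,80],
)

```text
t: 12.08
position: [529.5, -370.8, 99.6]
orientation: [0.004, 0.705, 0.709, -0.002]
ft_force: [0.2, 0.4, 0.1]
grip_width: 0.784
```

```bash
python3 look.py l scene,380,205,40,55,10.9
```

```text
t 12.08 pos [ 529.5 -370.8   99.6] q [ 0.74  0.86 -0.29  1.61  0.35  0.72  0.29] F [0.2 0.4 0.1] grip 72.9
toolz [ 0.0025 -0.0083 -1.    ] tooly az 0.36 tooly [1.    0.006 0.002]
```

View pics/scene_l.png

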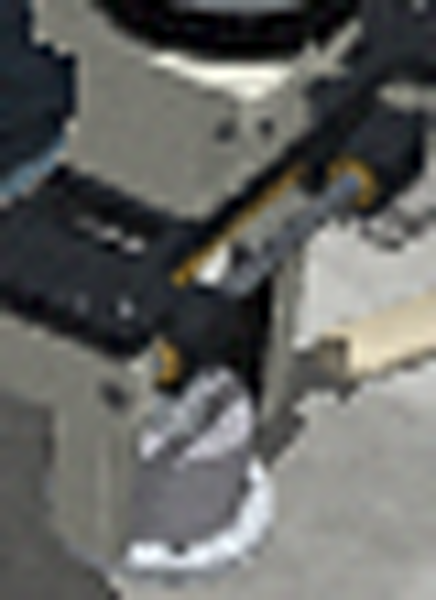

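Emit:
play_rows(
  angular=[
    [0,0,0],
    [0,0,0],
    [-0.05,0,0],
    [0,0,0],
    [0,0,0],
    [0,0,0],
    [0,0,0],
    [0,0,0],
    [0,0,0],
  ],
  offset=[
    [0,0,0],
    [0,1,5],
    [0,0,15],
    [0,0,25],
    [0,0,35],
    [0,0,35],
    [0,0,35],
    [0,0,30],
    [0,0,20],
  ],
  claw=[88,90,90,90,90,90,90,90,90],
)

```text
t: 12.88
position: [525.3, -366.2, 309.4]
orientation: [0.001, 0.704, 0.71, -0.005]
ft_force: [0.3, -0.1, 0.5]
grip_width: 0.965
```

```bash
python3 look.py m scene,370,200,50,65,8.5
```

```text
t 12.88 pos [ 525.3 -366.2  309.4] q [ 0.78  0.62 -0.37  1.44  0.25  1.13  0.38] F [ 0.3 -0.1  0.5] grip 89.7
toolz [-0.0058 -0.0094 -0.9999] tooly az 0.48 tooly [ 1.     0.008 -0.006]
```

View pics/scene_m.png

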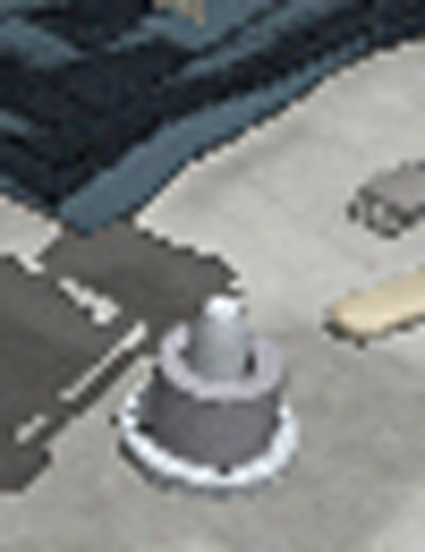

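```bash
python3 look.py n top,165,205,60,55,12.5 scene,195,150,70,50,11
```

```text
t 12.93 pos [ 527.  -366.8  314.1] q [ 0.78  0.61 -0.37  1.43  0.25  1.13  0.38] F [ 0.5 -0.4  2.8] grip 89.8
toolz [ 0.0018 -0.014  -0.9999] tooly az 0.47 tooly [1.    0.008 0.002]
```

View pics/top_n.png

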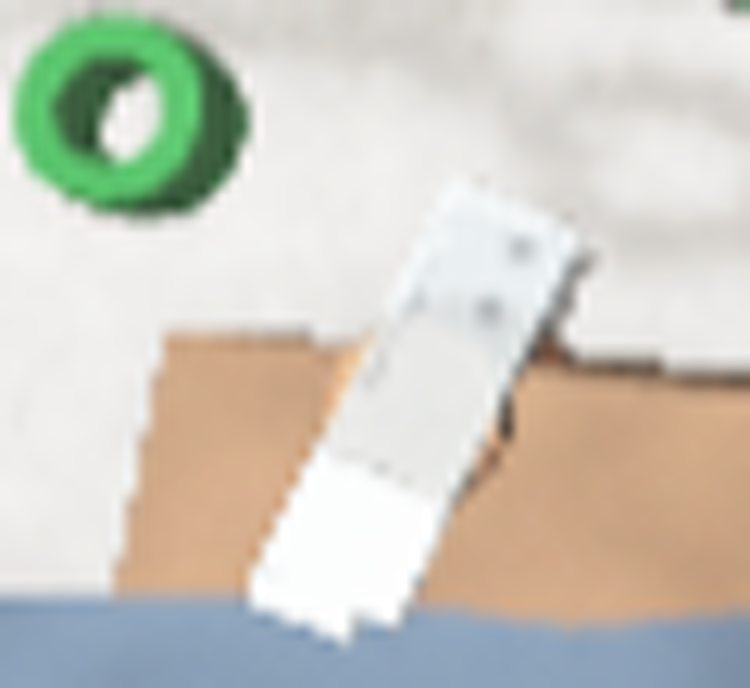

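View pics/scene_n.png

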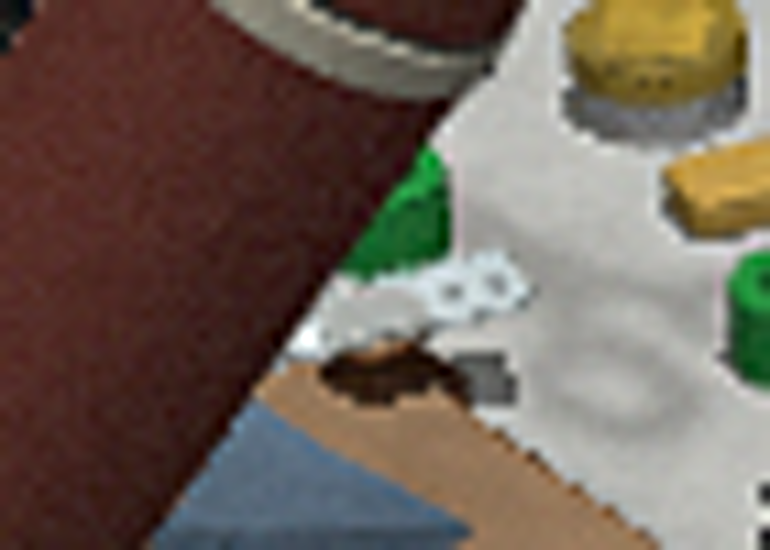

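```bash
python3 - <<'E'
from h import *
f=12.5
r=lambda a,b:ray("top",a/f+165-.46,b/f+205-.46,46)[:2]
c1,c2,f1,n1,n2=r(453,180),r(585,238),r(247,600),r(350,645),r(398,628)
b1,b2=r(322,453),r(442,500)
for k in (c1,c2,f1,n1,n2,b1,b2): print(k.round(1))
m=(c1+c2)/2; 
d=(f1-c1); print("len",np.linalg.norm(d),"w",np.linalg.norm(c1-c2),"yaw edge1",np.degrees(np.arctan2(d[1],d[0])))
d2=n2-c2; print("edge2 len",np.linalg.norm(d2),np.degrees(np.arctan2(d2[1],d2[0])))
w=c2-c1; print("w yaw-90",np.degrees(np.arctan2(w[1],w[0]))-90)
f2=n1+0
cen=(c1+c2)/2+ d/2; print("centre",cen, (c1+c2)/2)
E
```

```text
[496.4 307.8]
[481.6 275.3]
[396.1 353.7]
[384.9 328.6]
[388.8 317.3]
[430.9 337.1]
[419.1 307.8]
len 110.33543097305204 w 35.708078589314674 yaw edge1 155.37367420013211
edge2 len 101.88945734950433 155.64806954219358
w yaw-90 -204.45225217201437
centre [438.83428416 314.50873642] [488.98420595 291.52043121]
```

Emit:
play_rows(
  angular=[
    [-0.1,0,0.5],
    [0,0,0.5],
    [0,0,0.5],
    [0,0,0.5],
    [0,0,0.5],
    [0,0,0.5],
    [0,0,0.5],
    [0,0,0.5],
    [0,0,0.5],
    [0,0,0.5],
    [0,0,0.5],
    [0,0,0.5],
  ],
  offset=[
    [-5,25,0],
    [-5,35,0],
    [-5,35,0],
    [-5,35,0],
    [-5,35,0],
    [-5,35,0],
    [-5,35,0],
    [-5,35,0],
    [-5,35,0],
    [-5,35,0],
    [-5,35,0],
    [-5,35,0],
  ],
  claw=[80,70,60,60,60,60,60,60,60,60,60,60],
)

```text
t: 14.03
position: [447.2, 49.7, 296.6]
orientation: [-0.0, 0.445, 0.895, -0.018]
ft_force: [0.5, 0.9, -0.4]
grip_width: 0.644
```

```bash
python3 -c "from look import *; st()"
```

```text
t 14.03 pos [447.2  49.7 296.6] q [ 0.28  0.38 -0.62  1.96  0.31  0.92  0.15] F [ 0.5  0.9 -0.4] grip 59.9
toolz [-0.0162 -0.0321 -0.9994] tooly az 37.09 tooly [ 0.797  0.603 -0.032]
```

Emit:
play_rows(
  angular=[
    [0.3,-0.15,0.6],
    [0,0,0.6],
    [0,0,0.6],
    [0,0,0.6],
    [0,0,0.6],
    [0,0,0.6],
    [0,0,0.6],
    [0,0,0.4],
    [0,0,0],
    [0,0,0],
    [0,0,0],
  ],
  offset=[
    [3,33,0],
    [3,33,0],
    [3,33,0],
    [3,33,0],
    [3,33,-10],
    [3,33,-15],
    [3,33,-15],
    [3,14,-20],
    [0,0,-20],
    [0,0,-10],
    [0,0,0],
  ],
  claw=[60,60,60,60,60,60,60,60,60,60,60],
)

```text
t: 14.95
position: [457.8, 312.3, 194.6]
orientation: [-0.007, 0.197, 0.98, -0.006]
ft_force: [0.3, -0.5, 0.6]
grip_width: 0.646
```

```bash
python3 -c "from look import *; st()"
```

```text
t 14.95 pos [457.8 312.3 194.6] q [-0.22  0.69 -0.66  1.8   0.54  0.86  0.03] F [ 0.3 -0.5  0.6] grip 60.1
toolz [-0.0162 -0.0091 -0.9998] tooly az 67.26 tooly [ 0.386  0.922 -0.015]
```

Emit:
play_rows(
  angular=[
    [0.1,-0.15,-0.3],
    [0,0,0],
    [0,0,0],
    [0,0,0],
    [0,0,0],
  ],
  offset=[
    [13,-12,-15],
    [0,0,-15],
    [0,0,-10],
    [0,0,0],
    [0,0,0],
  ],
  claw=[60,60,60,60,60],
)

```text
t: 15.37
position: [471.2, 296.5, 154.3]
orientation: [-0.0, 0.215, 0.977, -0.001]
ft_force: [0.3, 0.2, -0.9]
grip_width: 0.646
```

```bash
python3 -c "from look import *; st()"
```

```text
t 15.37 pos [471.2 296.5 154.3] q [-0.22  0.74 -0.61  1.84  0.59  0.76 -0.02] F [ 0.3  0.2 -0.9] grip 60.1
toolz [-6.0e-04 -1.6e-03 -1.0e+00] tooly az 65.19 tooly [ 0.42   0.908 -0.002]
```

Shift y +3 and check before descending the rest.

Emit:
play_rows(
  angular=[
    [0,0,0],
    [0,0,0],
    [0,0,0],
    [0,0,0],
  ],
  offset=[
    [0,3,-10],
    [0,0,-8],
    [0,0,0],
    [0,0,0],
  ],
  claw=[60,60,60,60],
)

```text
t: 15.7
position: [472.0, 300.4, 137.3]
orientation: [0.001, 0.215, 0.977, 0.001]
ft_force: [-0.3, 0.6, -0.3]
grip_width: 0.642
```

```bash
python3 look.py p scene,195,120,90,70,8.5
```

```text
t 15.7 pos [472.  300.4 137.3] q [-0.24  0.76 -0.59  1.85  0.62  0.72 -0.04] F [-0.3  0.6 -0.3] grip 59.7
toolz [ 3.e-03  8.e-04 -1.e+00] tooly az 65.16 tooly [0.42  0.907 0.002]
```

View pics/scene_p.png

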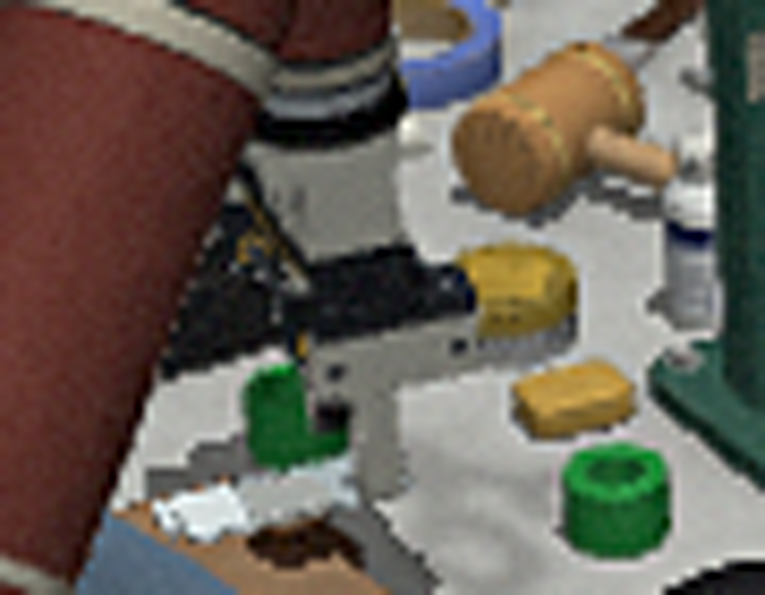

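Emit:
play_rows(
  angular=[
    [0,0,0],
    [0,0,0],
    [0,0,0],
    [0,0,0],
    [0,0,0],
  ],
  offset=[
    [0,-0.5,-8],
    [0,0,-8],
    [0,0,-5],
    [0,0,0],
    [0,0,0],
  ],
  claw=[60,60,60,60,60],
)

```text
t: 16.17
position: [471.9, 300.2, 114.5]
orientation: [0.002, 0.215, 0.977, 0.001]
ft_force: [-1.2, 0.1, 0.1]
grip_width: 0.642
```

```bash
python3 -c "from look import *; st()"
```

```text
t 16.17 pos [471.9 300.2 114.5] q [-0.26  0.79 -0.56  1.86  0.65  0.68 -0.07] F [-1.2  0.1  0.1] grip 59.7
toolz [ 0.0035  0.0012 -1.    ] tooly az 65.19 tooly [0.42  0.908 0.003]
```

Emit:
play_rows(
  angular=[
    [0,0,0],
    [0,0,0],
    [0,0,0],
    [0,0,0],
    [0,0,0],
    [0,0,0],
    [0,0,0],
  ],
  offset=[
    [0,0,0],
    [0,0,0],
    [0,0,0],
    [0,0,0],
    [0,0,0],
    [0,0,0],
    [0,0,0],
  ],
  claw=[50,44,40,37,33,30,30],
  force=30,
)

```text
t: 16.75
position: [472.2, 300.4, 114.9]
orientation: [0.002, 0.215, 0.977, 0.001]
ft_force: [0.2, 0.5, 0.5]
grip_width: 0.383
```

```bash
python3 -c "from look import *; st()"
```

```text
t 16.75 pos [472.2 300.4 114.9] q [-0.26  0.79 -0.56  1.86  0.65  0.68 -0.07] F [0.2 0.5 0.5] grip 35.6
toolz [ 0.0043  0.0019 -1.    ] tooly az 65.19 tooly [0.42  0.908 0.004]
```

Emit:
play_rows(
  angular=[
    [0,0,0],
    [0,0,0],
    [0,0,0],
    [0,0,0],
    [0,0,0],
    [0,0,0],
    [0,0,0],
    [0,0,0],
    [0,0,0],
  ],
  offset=[
    [0,0,0],
    [0,0,4],
    [0,0,10],
    [0,0,20],
    [0,0,25],
    [0,0,30],
    [0,0,30],
    [0,0,25],
    [0,0,10],
  ],
  claw=[30,30,30,30,30,30,30,30,30],
  force=40,
)

```text
t: 17.5
position: [468.9, 298.6, 276.5]
orientation: [-0.001, 0.214, 0.977, -0.001]
ft_force: [-0.2, 1.2, 0.1]
grip_width: 0.379
```

```bash
python3 look.py q scene,195,90,90,90,7
```

```text
t 17.5 pos [468.9 298.6 276.5] q [-0.15  0.59 -0.72  1.72  0.45  1.01  0.1 ] F [-0.2  1.2  0.1] grip 35.3
toolz [-0.0026 -0.0024 -1.    ] tooly az 65.33 tooly [ 0.417  0.909 -0.003]
```

View pics/scene_q.png

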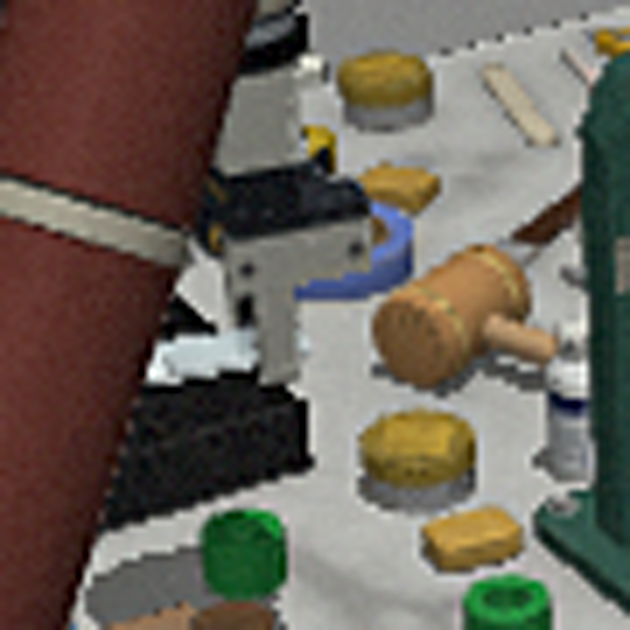

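Emit:
play_rows(
  angular=[
    [0,0,-0.5],
    [0,0,-0.9],
    [0,0,-0.9],
    [0,0,-0.9],
    [0,0,-0.9],
    [0,0,-0.9],
    [0,0,-0.9],
    [0,0,-0.9],
    [0,0,-0.9],
    [0,0,-0.9],
    [0,0,-0.9],
    [0,0,-0.5],
  ],
  offset=[
    [0,0,5],
    [0,0,5],
    [0,0,5],
    [0,0,5],
    [0,0,5],
    [0,0,5],
    [0,0,0],
    [0,0,0],
    [0,0,0],
    [0,0,0],
    [0,0,0],
    [0,0,0],
  ],
  claw=[30,30,30,30,30,30,30,30,30,30,30,30],
)

```text
t: 18.55
position: [464.1, 293.1, 296.7]
orientation: [-0.006, 0.692, 0.722, -0.01]
ft_force: [-0.3, -0.7, -0.5]
grip_width: 0.379
```

```bash
python3 look.py r top,120,100,150,150,4 scene,180,60,140,120,5
```

```text
t 18.55 pos [464.1 293.1 296.7] q [-0.31  0.5  -0.44  1.71  0.24  1.01 -0.79] F [-0.3 -0.7 -0.5] grip 35.2
toolz [-0.0228 -0.0067 -0.9997] tooly az 2.4 tooly [ 0.999  0.042 -0.023]
```

View pics/top_r.png

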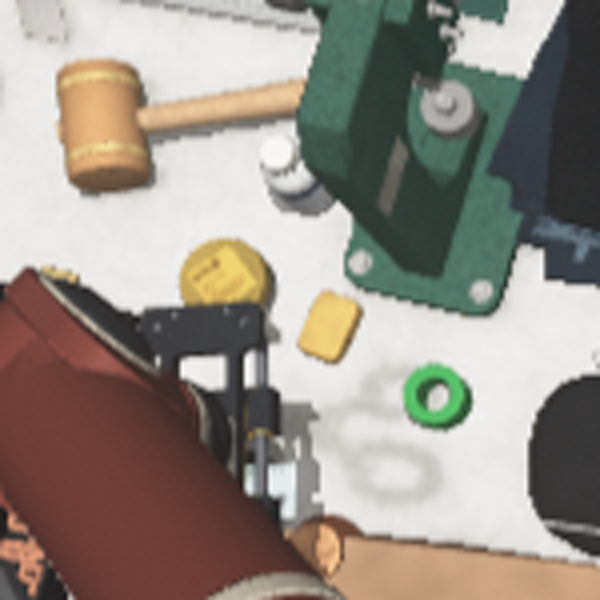

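View pics/scene_r.png

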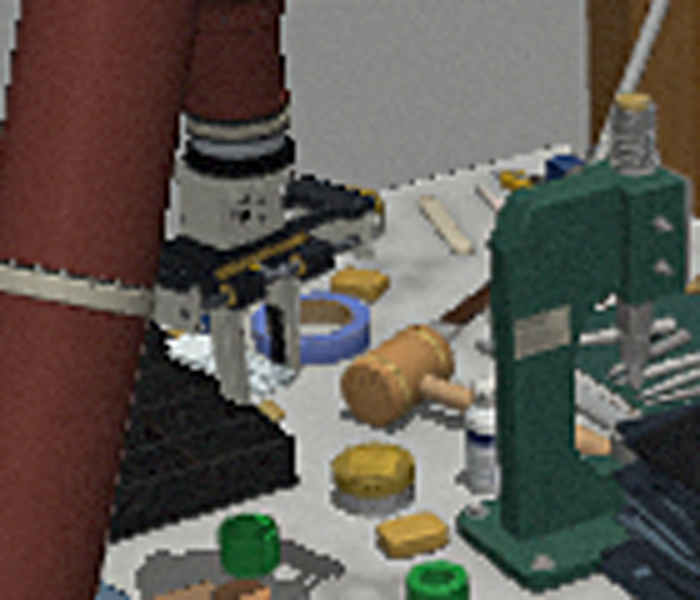

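Emit:
play_rows(
  angular=[
    [0,-0.2,-0.6],
    [0,0,-1],
    [0,0,-1],
    [0,0,-1],
    [0,0,-1],
    [0,0,-0.6],
    [0,0,0],
    [0,0,0],
  ],
  offset=[
    [0,0,10],
    [0,0,10],
    [0,0,10],
    [0,0,10],
    [0,0,0],
    [0,0,0],
    [0,0,0],
    [0,0,0],
  ],
  claw=[30,30,30,30,30,30,30,30],
)

```text
t: 19.32
position: [461.4, 290.9, 331.5]
orientation: [-0.001, 0.862, 0.507, -0.01]
ft_force: [-0.2, 0.3, -0.9]
grip_width: 0.378
```

```bash
python3 -c "from look import *; st()"
```

```text
t 19.32 pos [461.4 290.9 331.5] q [-0.4   0.45 -0.31  1.67  0.14  1.07 -1.26] F [-0.2  0.3 -0.9] grip 35.2
toolz [-0.0178 -0.0086 -0.9998] tooly az -29.1 tooly [ 0.874 -0.486 -0.011]
```

Emit:
play_rows(
  angular=[
    [0.3,-0.17,0],
    [0.6,-0.33,0],
    [0.7,-0.39,0],
    [0.7,-0.39,0],
    [0.7,-0.39,0],
    [0.7,-0.39,0],
    [0.7,-0.39,0],
    [0.7,-0.39,0],
    [0.7,-0.39,0],
    [0.7,-0.39,0],
    [0.4,-0.22,0],
    [0,0,0],
  ],
  offset=[
    [-2,-4,0],
    [-2,-4,0],
    [-2,-4,0],
    [-2,-4,0],
    [-2,-4,0],
    [-2,-4,0],
    [-2,-4,0],
    [-2,-4,0],
    [-2,-4,0],
    [-2,-4,0],
    [0,0,0],
    [0,0,0],
  ],
  claw=[30,30,30,30,30,30,30,30,30,30,30,30],
)

```text
t: 20.32
position: [436.3, 247.6, 330.3]
orientation: [-0.205, 0.777, 0.482, 0.349]
ft_force: [0.7, 0.3, -0.7]
grip_width: 0.384
```

```bash
python3 look.py s top,130,130,120,110,6 scene,180,80,110,90,7
```

```text
t 20.32 pos [436.3 247.6 330.3] q [ 0.53  0.49 -1.19  2.21 -0.62  0.01 -0.29] F [ 0.7  0.3 -0.7] grip 35.7
toolz [ 0.3456  0.6543 -0.6727] tooly az -26.91 tooly [ 0.892 -0.452  0.018]
```

View pics/top_s.png

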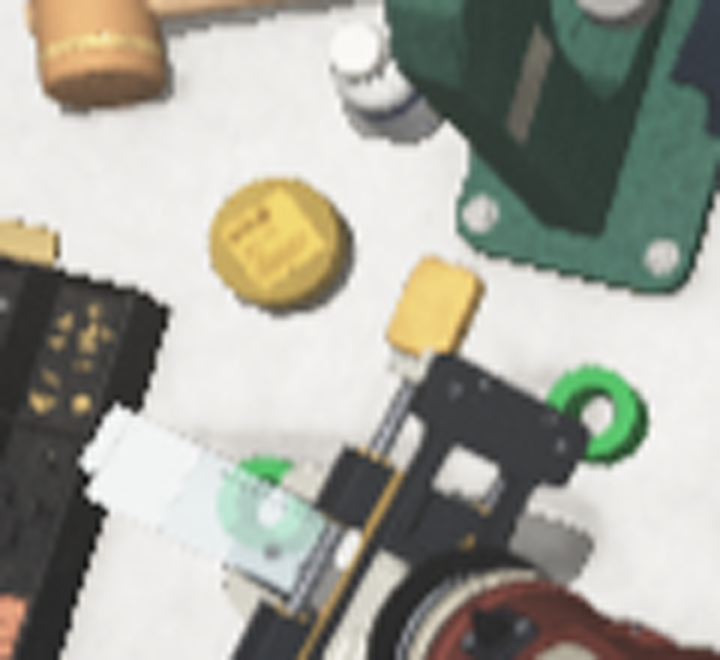

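View pics/scene_s.png

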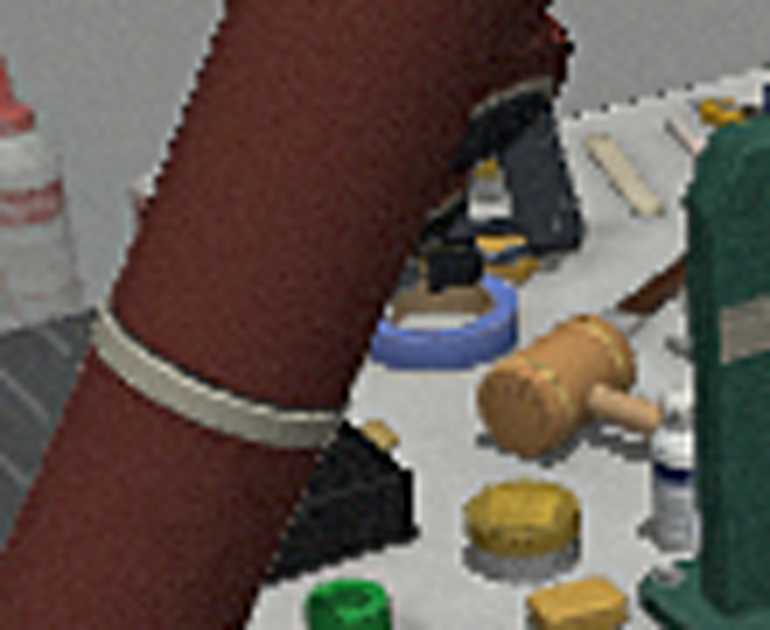

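```bash
python3 -c "
from bench import manip
s=manip.observe();print([round(v,4) for v in s['q']],[round(v,3) for v in s['qvel']])"
```

```text
[np.float64(0.5241), np.float64(0.4854), np.float64(-1.1845), np.float64(2.2117), np.float64(-0.6156), np.float64(0.014), np.float64(-0.2942)] [np.float64(-0.05), np.float64(-0.028), np.float64(0.024), np.float64(-0.031), np.float64(0.055), np.float64(-0.004), np.float64(-0.066)]
```

Emit:
play_rows(
  angular=[
    [-0.5,0.25,0],
    [-0.5,0.25,0],
    [-0.2,0.1,0],
    [0,0,0],
  ],
  offset=[
    [8,10,0],
    [8,10,0],
    [8,10,0],
    [0,0,0],
  ],
  claw=[30,30,30,30],
)

```text
t: 20.75
position: [462.6, 275.5, 331.0]
orientation: [-0.168, 0.801, 0.495, 0.293]
ft_force: [-0.5, 0.7, -0.4]
grip_width: 0.378
```

```bash
python3 -c "
from look import *
s,m=st();print(np.round(s['q'],4))"
```

```text
t 20.75 pos [462.6 275.5 331. ] q [ 0.13  0.37 -0.72  2.07 -0.57  0.24 -0.42] F [-0.5  0.7 -0.4] grip 35.1
toolz [ 0.3036  0.5586 -0.7718] tooly az -26.99 tooly [ 0.891 -0.454  0.022]
[ 0.1333  0.3666 -0.7174  2.071  -0.571   0.2366 -0.421 ]
```

Emit:
play_rows(
  angular=[
    [0.1,0.2,0],
    [0,0,0],
    [0,0,0],
  ],
  offset=[
    [0,0,0],
    [0,0,0],
    [0,0,0],
  ],
  claw=[30,30,30],
)

```text
t: 21.0
position: [460.5, 277.2, 331.3]
orientation: [-0.178, 0.801, 0.495, 0.287]
ft_force: [0.7, -0.5, -0.0]
grip_width: 0.378
```

```bash
python3 look.py u top,120,130,110,110,6 scene,180,80,110,90,7; python3 - <<'E'
import sys; sys.path.insert(0,'.')
from h import *; from look import *
s=manip.observe(); w,x,y,z=s["orientation"]; m=R.from_quat([x,y,z,w]).as_matrix(); print(np.round(s["q"],3))
p=np.array(s["position"]); up=-m[:,2]; ty=m[:,1]; px=np.cross(-ty,up) # plate y=-tooly ; x = y×z
print("plate x",px.round(3),"elev",np.degrees(np.arcsin(px[2])))
# plate top mid at grip: z 46, TCP 114.7 -> 68.7 ahead
g=p+m[:,2]*68.7; py=-ty
for n,(a,b) in {"c1":(-55,-18),"c2":(-55,18),"f1":(55,-18),"f2":(55,18)}.items():
    P=g+px*(a+36)+py*b
    print(n,P.round(),"top",((proj("top",P)-[120,130]+.5)*6).round(),"scene",((proj("scene",P)-[180,80]+.5)*7).round())
E
```

```text
t 21.0 pos [460.5 277.2 331.3] q [ 0.14  0.37 -0.73  2.07 -0.58  0.26 -0.42] F [ 0.7 -0.5 -0. ] grip 35.1
toolz [ 0.2841  0.5686 -0.772 ] tooly az -26.57 tooly [ 0.894 -0.447 -0.   ]
[ 0.145  0.373 -0.73   2.066 -0.576  0.257 -0.422]
plate x [0.347 0.69  0.635] elev 39.44485849561397
c1 [490. 294. 266.] top [361. 475.] scene [400. 293.]
c2 [458. 311. 266.] top [319. 552.] scene [331. 305.]
f1 [528. 370. 336.] top [110. 353.] scene [343. 103.]
f2 [496. 387. 336.] top [ 64. 434.] scene [275. 113.]
```

View pics/top_u.png

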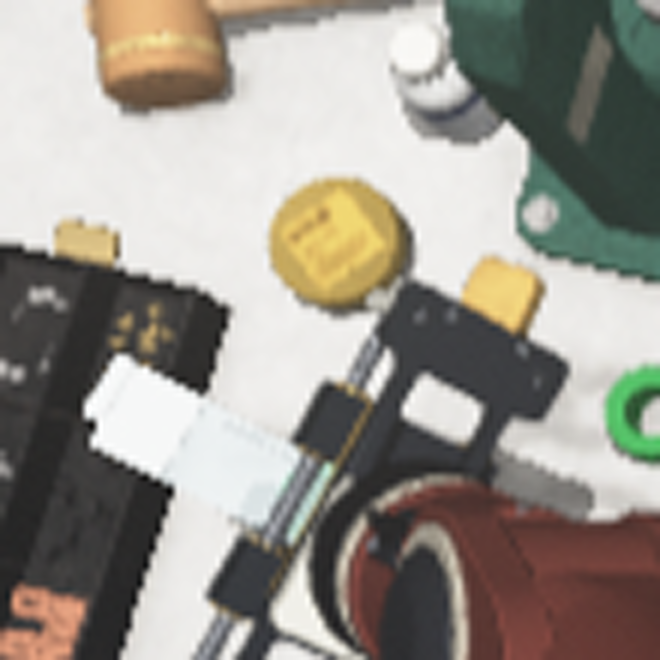

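View pics/scene_u.png

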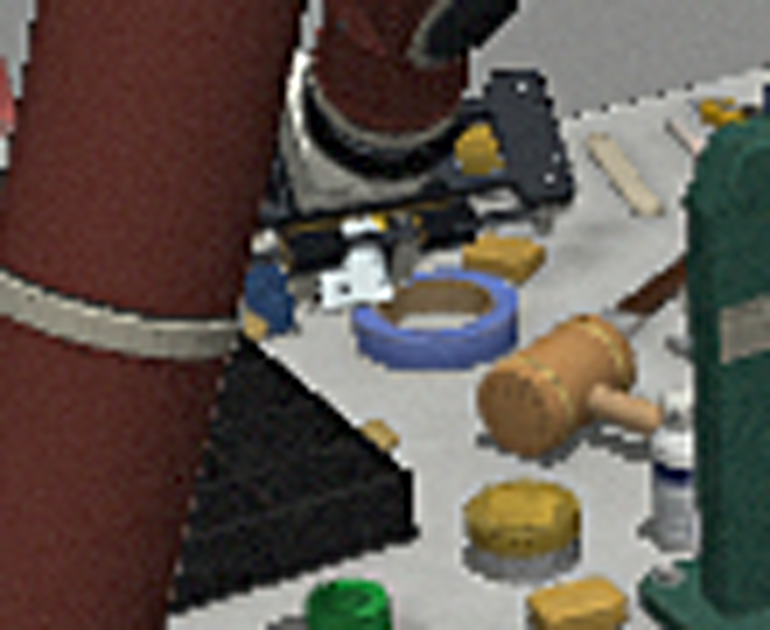

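```bash
python3 - <<'E'
import cv2
a=cv2.imread("pics/scene_u_full.png")[190:275,360:440]; b=cv2.imread("pics/top_u_full.png")[170:255,395:475]
cv2.imwrite("pics/fin.png",cv2.resize(cv2.hconcat([a,b]),None,fx=4.8,fy=4.8,interpolation=cv2.INTER_CUBIC))
E
```

```text
(no output)
```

View pics/fin.png

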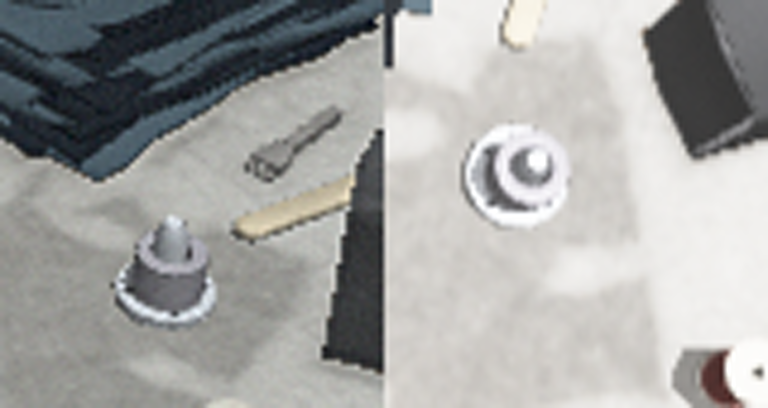

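View pics/top_u_full.png

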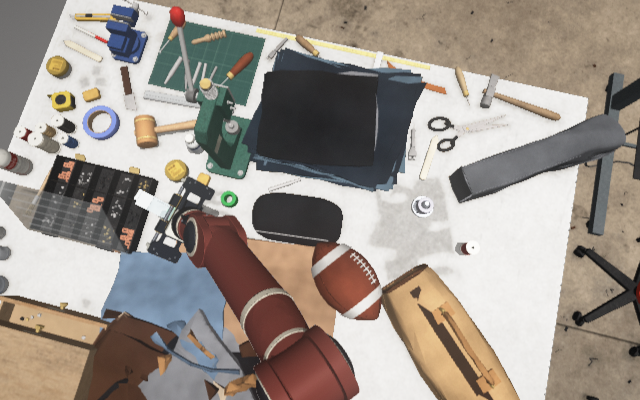

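```bash
python3 -c "
from look import *
st(); print(manip.hand_in())"
```

```text
t 21.1 pos [460.8 276.6 331. ] q [ 0.15  0.37 -0.73  2.07 -0.58  0.26 -0.42] F [-0.4  0.7  0.1] grip 35.3
toolz [ 0.2847  0.568  -0.7722] tooly az -26.66 tooly [ 0.894 -0.449 -0.001]
the job is handed in; nothing more can be done
None
```

I parked the steel ring on the post's foot and let it go. I then gripped the template by its clear end, about 36 mm from the middle on the side away from the frosted, notched end. I lifted it, turned it and tilted it up, and handed in at 21.1 s.

**Last checks**
- **Ring:** the final pictures from both cameras show it sitting round the post on its foot.
- **Template:** the frosted end is raised about 39°, worked out from the tool pose. Sideways lean is about 0°. The label face is up, and the lowest edge is about 265 mm above the bench.
- **Grip:** the opening holds steady at 35 mm with 40 N. The frosted end's corner in the top view sits within about 3 mm of where the tool pose puts it, so I saw no droop. The clear end itself is hidden under the gripper in that view.
- **Bystanders:** the tin, spool and what shows of the rest stand where they were. In the last top view the gripper partly hid the wax block and the arm covered one green ring.

**Things to know**
- Joint 6 came close to its lower limit during the tilt, reading 0.014 rad against 0.01. I backed off to 0.26 before handing in.
- When the ring reached the post's foot, the force reading did not rise. I judged it seated because the arm stopped descending, and the pictures after release confirmed it.
- The template's middle is held about 60 mm to one side of the stand, not directly above it.

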